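Gauge a cartridge with a depth rod and set the stop

TASK

Take the brass-headed depth rod out of its stand and slide it down the upright steel cartridge on the red gauge, gently pushing the piston inside all the way down until it bottoms firmly; leave the rod standing there. Then read how much of the rod shows above the cartridge's rim and set the blue slider on the gauge's scale to that length, and let go. Do not ram the rod, and leave the other things on the bench alone.

Things in the scene. Friction and masses are not known exactly. Their poses are not given: they have to be found in the camera images.
- gauge: the filling gauge, fixed to the bench: red base plate 210 mm (its x) by 150 mm (its y), 12 mm thick; origin at the centre of its underside, z up. At x +55, y 0 stands the steel cartridge in a black clamp up to 62 mm high, 58 mm (x) by 92 mm (y) with its screws. At x -55 the slider's track runs along y, with a white scale beside it: a tick every 5 mm, longer every 10, red at 50 and 100 mm
- rim (a point): centre of the upright cartridge's mouth, 114 mm above the bench, axes as the gauge's; outside 27 mm, bore 15 mm wide. Out of sight in the bore is a rubber piston (piston_c0): drags with 4 N, goes down 6 to 22 mm and stops firmly on a plug (plug_c0, its centre 13 mm under the piston top). Bottomed, that top is 48 to 84 mm below the rim, hidden and varied. Over 25 N on the piston, or 50 N on the gauge in all, is ramming
- rod: the depth rod, loose, upright, 140 mm long, 0.13 kg: steel shaft 12 mm in diameter with a tapered nose (7 mm at the tip); at the top a brass head 20 mm in diameter, 32 mm long. Origin at the tip, z up the rod. At the start its nose is 35 mm deep in the hole of a grey 60 x 60 x 45 mm block, its top 150 mm above the bench. The other, like rod has a black head
- rod_tip (a point): the very tip of the depth rod (lower end), on its axis
- rod_top (a point): the top of the brass head, on the rod's axis, 140 mm above the tip. The exposed length is its height over the rim; the head counts as part of the rod
- slider (a joint): reading of the blue slider in m: 0 at the first tick (the gauge's -y end), growing as it slides towards the gauge's +y, up to 0.110. It moves against about 2 N of friction and stays where it is left
- slider_grip (a point): the place to pinch the slider's blue grip: its centre, 58 mm above the bench. The grip is 14 mm thick along the gauge's y (the way it slides) and 24 mm along x, and rises from 33 to 73 mm above the bench; a red pointer at its foot shows the reading
- slider_check (a point): an invisible checking frame carried by the slider: the rod tip's z coordinate in it equals (slider reading - exposed length) divided by 1.414, with the rod standing in the cartridge. Not needed for the work
- spare: the black-headed spare rod, same size as the depth rod, standing in a like grey block; not to be used. Origin at its tip
- bottle: amber jar, 60 mm in diameter, 130 mm high, behind the gauge; origin under its centre; leave alone
- beaker: open glass beaker, 68 mm in diameter, 85 mm high, behind the gauge; origin under its centre; leave alone
- syringe: white syringe on a small black cradle, about 115 mm long and 34 mm high, behind the gauge; leave alone
- driver: red-handled screwdriver 180 mm long lying to the right; leave alone
- collar: small brass ring, 32 mm in diameter and 12 mm high, lying on the bench near the robot; leave alone

How it is judged:
By the outcome, as a careful person would: the job done as asked, in the order asked, and still so for the second after the job is handed in, with the robot touching nothing.
It also fails if it takes over 69 s, if anything falls off the work surface, if the arm or the gripper's body presses on something with over 40 N, if the wrist force passes 120 N, or if a joint passes its speed limit or range.

ROBOT

A 6-joint arm with a two-finger parallel gripper is mounted at the origin on the work surface. World frame = base frame: x ahead of the robot, y to its left, z up, the work surface at z = 0. Lengths are in m, angles in rad, forces in N, time in s.
With the tool pointing down it reaches from about 0.275 to 1 m from the base axis. Payload 8.4 kg.
Tool frame: the origin (TCP) lies midway between the tips of the shut fingers; the grasp point (between the pads) lies 19 mm behind it; z points along the fingers, x is the direction in which the jaws open and shut, and the axes are right-handed (so a half turn about z gives the same grasp; the last joint's range is limited). The gripper opens to 85 mm and grips with 20 to 120 N. Pads are 22 mm wide; open, the fingers measure 114 mm over their backs; the gripper's body (76 mm by 85 mm) begins 54 mm behind the grasp point. The pads swing forward as they close: fully open they stand 13 mm farther back than shut.
Start: joints at [1.117, 0.353, 1.633, -0, 1.155, -0.002], TCP at [0.273, 0.562, 0.209] pointing down, gripper open.
Joint ranges: [-2.63, 2.63], [-0.92, 2.1], [0.06, 2.66], [-1.3, 4.44], [0, 2.69], [-3.02, 3.02]. Speed limits (rad/s): [2.22, 2.22, 2.79, 3.14, 3.14, 3.14].

INTERFACE

Orientations are given as a 3x3 rotation matrix whose columns are the frame's x, y, z axes.
In Python, from bench import r gives the robot as it stands.
- The arm moves only by the tool move_arm, never from a script. Its argument "series" is a list of rows, each a list of 7 numbers: the finger opening in mm, from 0 to 85.4, then the shift along the tool's x, y, z in units of 30 mm (1.0 is 30 mm), then the turn, a rotation vector about the tool's x, y, z in units of 8 degrees (1.0 is 8 degrees). In form: [[jaw, dx, dy, dz, ax, ay, az], ...]. A call has 1 to 10 rows; each row is the pose to reach, as a shift and turn from the pose commanded when the call began, along the tool's axes at that moment; what a row does not reach only later rows make up. A row lasts 1/10 s, in which the tool goes at most 50 mm and 8.59 degrees, less where a joint would pass 70% of its speed; a pose out of reach is approached as far as the arm can. A call with a gripper value outside its range is refused whole. The fingers move at their own pace and stop on an object; the grip force is fixed at half the most. Time passes only in rows, so rows that repeat a pose let the fingers close. It gives the time, the measured TCP pose, the force and the opening at its end, in the units of the state.
- r.state(): the state, without advancing time (a new reading comes with each control period).
- r.grab_frame(name): name is "side" or "top" or "wrist"; returns the picture (400x640x3 uint8, red, green, blue); there is no depth.
- r.get_calibration(name): a dict with "mtx" (3x3 intrinsics, pixels), "world_to_cam" (4x4, takes a point from world to camera coordinates). Camera axes: x right, y up, looking along -z (the intrinsics and any distortion apply to the point x, -y, -z); pixel columns grow to the right and rows downward; lengths in m; the calibration is good to about 2 mm. The wrist camera is an equidistant fisheye: a pixel r from the principal point sees the ray r / f radians off the axis. A picture is of the moment at which its call begins: read the wrist's pose just before it. get_calibration takes no time and is no camera call; for the wrist camera it gives the pose at the moment of the call.
- r.finish_job(): hands the job in, once; it reports no verdict.
The state is a dict: "time_s": time; "qpos": joint angles; "joint_vel": joint speeds; "joint_efforts": joint torques, N m; "position": TCP position; "orientation": TCP orientation; "wrist_force": force on the tool from outside, world axes, zero at the start; "wrist_torque": the same for the moment, N m; "opening": finger opening in m.
Only numpy, scipy, OpenCV 4.12 (cv2) and the standard library are available. Lean on these libraries where they do the work, as an engineer would, in place of code of your own. Each camera call takes 0.05 s, during which the arm holds its last target. There are 200 camera calls.

## Working session

There is one attempt and no reset: what is moved stays moved. The work goes in short steps, Python scripts to look and compute and a tool call to move; the robot and the scene stay as the last step left them, time stands still between calls to the robot, and variables do not carry over. Pictures are saved under pics/ and viewed, about 8 in all and at most 12, crops included, and the job is handed in when it is done.

Besides the shell and the picture viewer there is one more tool, called after "Call:" as a command line: name --pt "numbers of a row" for each row, then --argument value for the rest. move_arm: Moves the arm, as the interface text tells. Its arguments: {"type":"object","properties":{"series":{"type":"array"}},"required":["series"]}

```bash
ls; mkdir -p pics
python3 - <<'E'
from bench import r
import cv2,numpy as np
print(r.state())
for n in("side","top","wrist"):
    c=r.get_calibration(n);print(n,np.round(c["mtx"],2).tolist(),np.round(c["world_to_cam"],4).tolist(),[k for k in c])
    f=r.grab_frame(n);cv2.imwrite(f"pics/{n}0.png",f[:,:,::-1])
E
```

```text
pics
{'time_s': 0.0, 'qpos': array([ 1.11660806e+00,  3.53653579e-01,  1.63415626e+00, -4.42414645e-05,
        1.15518418e+00, -2.38882048e-03]), 'joint_vel': array([-0.00034065, -0.00026672, -0.00055652, -0.00057914, -0.00031108,
       -0.00011983]), 'joint_efforts': array([ 1.87192258e-03, -6.05229449e+01, -3.42072415e+01,  5.15583702e-05,
        9.19944694e-03, -6.46370040e-06]), 'position': array([0.27264662, 0.56182287, 0.20844884]), 'orientation': array([[ 4.36568635e-01,  8.99670769e-01, -5.78455681e-04],
       [ 8.99669863e-01, -4.36569017e-01, -1.27705348e-03],
       [-1.40146352e-03,  3.71023519e-05, -9.99999017e-01]]), 'wrist_force': array([ 0.39813066, -1.03288086, -0.47430776]), 'wrist_torque': array([0.01434412, 0.02827689, 0.01470193]), 'opening': 0.08544474649154113}
side [[486.93, 0.0, 319.14], [0.0, 486.93, 205.84], [0.0, 0.0, 1.0]] [[-0.9966, -0.0817, -0.0047, 0.5849], [0.0424, -0.5642, 0.8245, -0.1758], [-0.0701, 0.8216, 0.5658, -1.0256], [0.0, 0.0, 0.0, 1.0]] ['mtx', 'world_to_cam']
top [[368.71, 0.0, 324.85], [0.0, 368.71, 196.61], [0.0, 0.0, 1.0]] [[-0.0401, -0.9992, -0.0042, -0.0541], [0.9698, -0.04, 0.2405, -0.6053], [-0.2405, 0.0056, 0.9706, -0.9198], [0.0, 0.0, 0.0, 1.0]] ['mtx', 'world_to_cam']
wrist [[309.71, 0.0, 322.74], [0.0, 309.71, 199.63], [0.0, 0.0, 1.0]] [[0.4381, 0.8989, -0.0013, -0.6241], [-0.8633, 0.4203, -0.2795, 0.0354], [-0.2507, 0.1235, 0.9602, -0.3781], [0.0, 0.0, 0.0, 1.0]] ['mtx', 'world_to_cam']
```

View pics/top0.png

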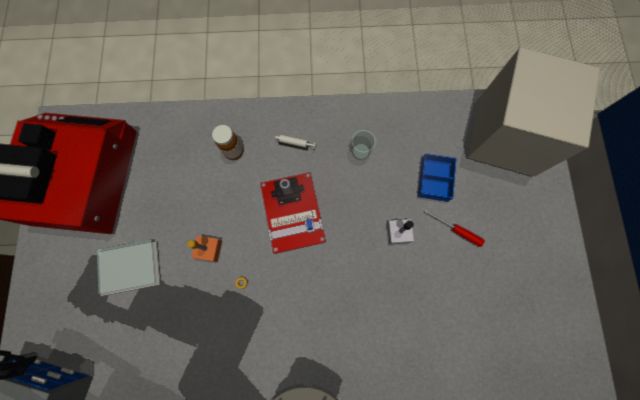

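View pics/side0.png

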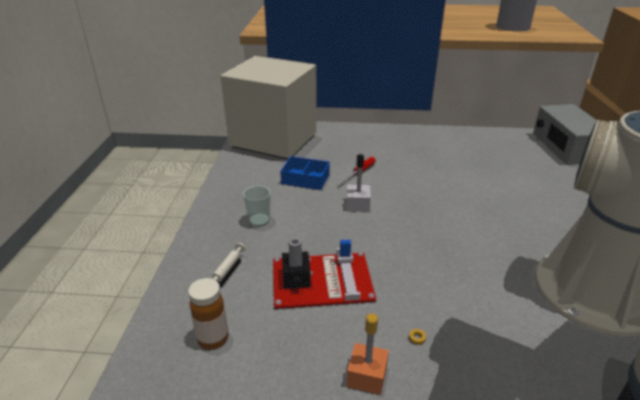

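Top view: brass rod at about (192,245) in an orange block (~205,248), gauge centred (295,212), cartridge mouth (285,184), blue slider (309,225), spare rod (408,225), collar (241,282). Side view: brass head (371,324), cartridge rim (295,243), slider (345,248).

```bash
cat > h.py <<'E'
import numpy as np,cv2
from bench import r
def ray(n,u,v,c=None):
    c=c or r.get_calibration(n);K=c["mtx"];W=c["world_to_cam"];R=W[:3,:3];o=-R.T@W[:3,3]
    a,b=(u-K[0,2])/K[0,0],(v-K[1,2])/K[1,1]
    if n=="wrist":
        t=np.hypot(a,b);s=np.sin(t)/max(t,1e-9);d=np.array([a*s,-b*s,-np.cos(t)])
    else: d=np.array([a,-b,-1.])
    d=R.T@d;return o,d/np.linalg.norm(d)
def plane(n,u,v,z,c=None):
    o,d=ray(n,u,v,c);return o+d*(z-o[2])/d[2]
def tri(p,q):
    A=np.zeros((3,3));b=np.zeros(3)
    for o,d in(p,q):
        P=np.eye(3)-np.outer(d,d);A+=P;b+=P@o
    x=np.linalg.solve(A,b);return x,[np.linalg.norm((np.eye(3)-np.outer(d,d))@(x-o))*1e3 for o,d in(p,q)]
def proj(n,X,c=None):
    c=c or r.get_calibration(n);K=c["mtx"];p=c["world_to_cam"]@np.r_[X,1];x,y,z=p[0],-p[1],-p[2]
    if n=="wrist":
        t=np.arctan2(np.hypot(x,y),z);k=t/max(np.hypot(x,y),1e-9);x,y=x*k,y*k
    else:x,y=x/z,y/z
    return K[0,0]*x+K[0,2],K[1,1]*y+K[1,2]
def mask(img,lo,hi,box=None):
    h=cv2.cvtColor(img,cv2.COLOR_BGR2HSV);m=cv2.inRange(h,np.array(lo),np.array(hi))
    if box:
        z=np.zeros_like(m);x0,y0,x1,y1=box;z[y0:y1,x0:x1]=m[y0:y1,x0:x1];m=z
    return m
def cen(m):
    n,l,s,c=cv2.connectedComponentsWithStats(m);i=1+np.argmax(s[1:,4]);return c[i],s[i]
E
python3 - <<'E'
from h import *
T=cv2.imread("pics/top0.png");S=cv2.imread("pics/side0.png")
bt=cen(mask(T,(18,150,60),(32,255,255),(175,230,215,265)));bs=cen(mask(S,(18,150,60),(32,255,255),(355,305,390,345)))
lt=cen(mask(T,(100,120,60),(125,255,255),(295,210,325,240)));ls=cen(mask(S,(100,120,60),(125,255,255),(330,235,360,265)))
for n,a,b in(("brass",bt,bs),("slider",lt,ls)):
    print(n,a[0],a[1],b[0],b[1],tri(ray("top",*a[0]),ray("side",*b[0])))
for n,I,box in(("top",T,(240,160,345,262)),("side",S,(260,240,390,315))):
    m=mask(I,(0,150,60),(8,255,255),box)|mask(I,(172,150,60),(180,255,255),box)
    k=cv2.convexHull(cv2.findNonZero(m));ap=cv2.approxPolyDP(k,6,True)[:,0]
    print(n,[(p.tolist(),np.round(plane(n,*p,0.012),4)[:2].tolist()) for p in ap])
a=cv2.resize(T[155:265,180:340],None,fx=5,fy=5,interpolation=3)
b=cv2.resize(S[225:395,260:440],None,fx=3,fy=3,interpolation=3)
cv2.imwrite("pics/ca.png",a);cv2.imwrite("pics/cb.png",b)
E
```

```text
brass [191.96774194 243.88709677] [187 240  11   8  62] [371.08536585 323.14634146] [367 314  10  20 164] (array([0.4820963 , 0.25204931, 0.13400807]), [np.float64(0.31082583718794765), np.float64(0.310825837187861)])
slider [309.08108108 223.86486486] [307 220   5   9  37] [344.9862069 247.2137931] [340 240  11  16 145] (array([ 0.53316949, -0.03314702,  0.05409997]), [np.float64(0.326637781801295), np.float64(0.3266377818015105)])
top [([324, 241], [0.4908, -0.0715]), ([274, 252], [0.466, 0.0679]), ([261, 183], [0.6661, 0.1041]), ([310, 177], [0.6784, -0.0383])]
side [([375, 298], [0.4667, 0.0734]), ([275, 307], [0.6658, 0.1138]), ([274, 261], [0.6898, -0.0241]), ([363, 255], [0.492, -0.0599])]
```

View pics/ca.png

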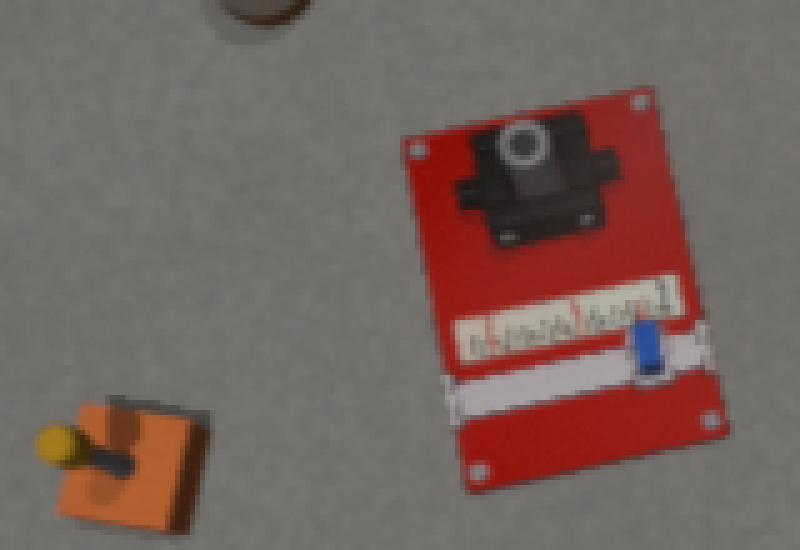

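Crop: rod's brass head at crop (62,446), cartridge mouth (525,144) → full image (285,183.8); scale with 0 on the right end, red 50 at (575,315), red 100 at (490,335); slider near 10 mm. Going above the rod, with jaws along the gauge's y (yaw ≈10.3°).

Call:
move_arm --pt "85 -6.24 10.79 -1.0 0 0 -4.5" --pt "85 -6.24 10.79 -1.0 0 0 -4.5" --pt "85 -6.24 10.79 -1.0 0 0 -4.5" --pt "85 -6.24 10.79 -1.0 0 0 -4.5" --pt "85 -6.24 10.79 -1.0 0 0 -4.5" --pt "85 -6.24 10.79 -1.0 0 0 -4.5" --pt "85 -6.24 10.79 -1.0 0 0 -4.5" --pt "85 -6.24 10.79 -1.0 0 0 -4.5" --pt "85 -6.24 10.79 -1.0 0 0 -4.5" --pt "85 -6.24 10.79 -1.0 0 0 -4.5"

```text
time_s: 1.15
position: [0.4825, 0.2519, 0.239]
orientation: [[-0.174, 0.985, -0.0], [0.985, 0.174, 0.0], [0.0, -0.0, -1.0]]
wrist_force: [-0.1, 0.4, -0.6]
opening: 0.0852
```

```bash
cat >> h.py <<'E'
def go(target,yaw=None):
    s=r.state();R=s["orientation"];d=R.T@(np.array(target)-s["position"])/0.03
    z=0 if yaw is None else -((yaw-np.degrees(np.arctan2(R[1,0],R[0,0])))/8)
    print("move",np.round(d,3),"az",round(z,3))
def st():
    s=r.state();print(round(s["time_s"],2),np.round(s["position"],4),"yaw",round(np.degrees(np.arctan2(s["orientation"][1,0],s["orientation"][0,0])),2),"tilt",np.round(s["orientation"][2],4),"F",np.round(s["wrist_force"],2),"op",round(s["opening"],4))
E
python3 - <<'E'
from h import *
st();c=r.get_calibration("wrist");f=r.grab_frame("wrist")[:,:,::-1];cv2.imwrite("pics/w1.png",f)
print([np.round(proj("wrist",p,c)) for p in((.482,.252,.15),(.631,.03,.114))])
print("rim top view",plane("top",285,183.8,.114))
E
```

```text
1.15 [0.4825 0.2519 0.239 ] yaw 100.0 tilt [ 2.e-04 -4.e-04 -1.e+00] F [-0.07  0.38 -0.55] op 0.0852
[array([323., 196.]), array([128., 273.])]
rim top view [0.6313223  0.02394957 0.114     ]
```

View pics/w1.png

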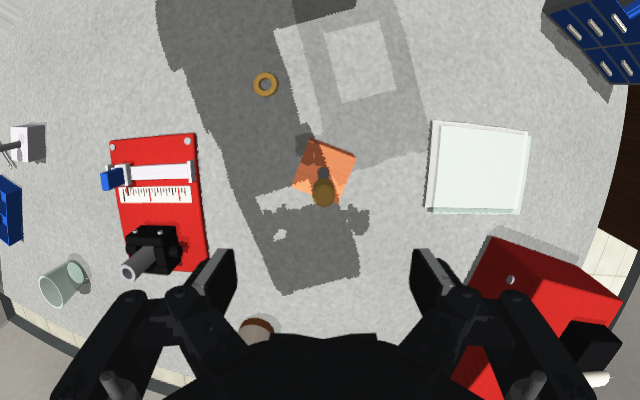

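Brass head at (323,192), predicted (323,196); cartridge rim (132,271), predicted (128,273): consistent within 2–3 mm. Descending and gripping.

Call:
move_arm --pt "85 0 0 1.5 0 0 0" --pt "85 0 0 2.8 0 0 0" --pt "85 0 0 3.7 0 0 0" --pt "60 0 0 4.07 0 0 0" --pt "45 0 0 4.07 0 0 0" --pt "35 0 0 4.07 0 0 0" --pt "28 0 0 4.07 0 0 0" --pt "24 0 0 4.07 0 0 0" --pt "24 0 0 4.07 0 0 0" --pt "24 0 0 4.07 0 0 0"

```text
time_s: 2.2
position: [0.4826, 0.2526, 0.1176]
orientation: [[-0.175, 0.984, 0.001], [0.984, 0.175, 0.0], [0.0, 0.001, -1.0]]
wrist_force: [0.8, -0.2, -0.9]
opening: 0.0239
```

Run:
```python
from h import *
st();c=r.get_calibration("wrist");f=r.grab_frame("wrist")[:,:,::-1];cv2.imwrite("pics/w2.png",cv2.resize(f[120:400,180:480],None,fx=2,fy=2))
print(proj("wrist",(.482,.252,.15),c))
```

```text
2.2 [0.4826 0.2526 0.1176] yaw 100.1 tilt [ 3.e-04  8.e-04 -1.e+00] F [ 0.78 -0.22 -0.9 ] op 0.0239
(np.float64(322.28903321439554), np.float64(263.7340345617155))
```

View pics/w2.png

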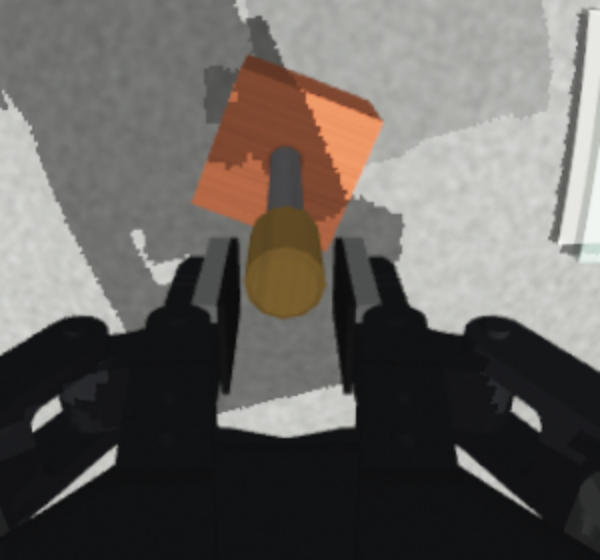

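Head between the pads: its top's centre at full-image (322.5,259), 2 mm nearer the robot than assumed; well within the pads. Closing and lifting.

Call:
move_arm --pt "14 0 -0.05 0 0 0 0" --pt "10 0 -0.05 0 0 0 0" --pt "10 0 -0.05 0 0 0 0" --pt "10 0 -0.05 0 0 0 0" --pt "10 0 -0.05 0 0 0 0"

```text
time_s: 2.75
position: [0.4814, 0.2525, 0.1176]
orientation: [[-0.176, 0.984, 0.001], [0.984, 0.176, 0.0], [0.0, 0.001, -1.0]]
wrist_force: [0.7, 0.1, 5.3]
opening: 0.0169
```

Run:
```python
from h import *
st();c=r.get_calibration("wrist");f=r.grab_frame("wrist")[:,:,::-1];cv2.imwrite("pics/w3.png",f)
print(plane("wrist",322.5,259,.15,c));print(r.get_calibration("wrist")["world_to_cam"][:3,3])
```

```text
2.75 [0.4814 0.2525 0.1176] yaw 100.12 tilt [ 3.0e-04  1.1e-03 -1.0e+00] F [0.72 0.13 5.34] op 0.0169
[0.4781723  0.25150056 0.15      ]
[-0.16457421  0.50795228 -0.14447977]
```

Run:
```python
from h import *
f=r.grab_frame("wrist")[:,:,::-1];S=r.grab_frame("side")[:,:,::-1]
a=cv2.resize(f[160:360,220:420],(500,500));b=cv2.resize(S[270:400,330:430],(300,390),interpolation=3)
z=np.zeros((500,300,3),np.uint8);z[:390]=b
cv2.imwrite("pics/w4.png",np.hstack([a,z]));st()
```

```text
2.9 [0.4814 0.2525 0.1176] yaw 100.11 tilt [ 3.0e-04  1.1e-03 -1.0e+00] F [-0.97 -0.08  5.37] op 0.0164
```

View pics/w4.png

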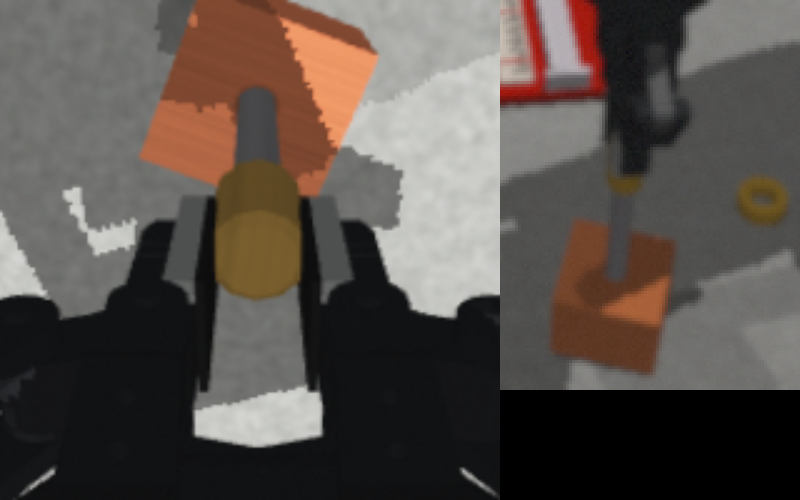

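Run:
```python
from h import *
for z in(.118,.1365,.15): print(proj("side",(.4814,.2525,z)),proj("side",(.4814,.2625,z)))
b=proj("side",(.481,.2525,.134));print(b, proj("side",(.471,.2525,.134)))
f=cv2.imread("pics/w3.png");m=mask(f,(15,120,40),(32,255,255),(280,180,370,320));c,s=cen(m);print(c,s)
cc=r.get_calibration("wrist")
for d in(-.01,-.002,0,.01):
  print(d,[np.round(proj("wrist",(.4814+.984*d,.2525+.176*d,z),cc),1) for z in(.118,.15)])
```

```text
(np.float64(371.1583432515564), np.float64(330.2612116138581)) (np.float64(371.19617295563745), np.float64(335.11310606371774))
(np.float64(371.80648230718464), np.float64(322.35381925304245)) (np.float64(371.851776325822), np.float64(327.1872098378917))
(np.float64(372.29061252865046), np.float64(316.4473589315785)) (np.float64(372.3416043161831), np.float64(321.26544982769747))
(np.float64(371.96991298651244), np.float64(323.4497317621622)) (np.float64(378.27680063250057), np.float64(323.82212807354045))
[322.80165289 251.95690673] [ 306  224   35   56 1694]
-0.01 [array([323.3, 222.3]), array([323.4, 246.3])]
-0.002 [array([323.3, 235.4]), array([323.4, 261.5])]
0 [array([323.3, 238.6]), array([323.4, 265.2])]
0.01 [array([323.3, 254.2]), array([323.4, 282.9])]
```

Gripped squarely (16.4 mm reading = soft pads). Lift out straight.

Call:
move_arm --pt "10 0 0 -0.3 0 0 0" --pt "10 0 0 -0.8 0 0 0" --pt "10 0 0 -1.5 0 0 0" --pt "10 0 0 -2.3 0 0 0" --pt "10 0 0 -3.2 0 0 0" --pt "10 0 0 -4.0 0 0 0" --pt "10 0 0 -4.6 0 0 0" --pt "10 0 0 -4.8 0 0 0" --pt "10 0 0 -4.8 0 0 0"

```text
time_s: 3.8
position: [0.481, 0.2523, 0.2617]
orientation: [[-0.176, 0.984, 0.001], [0.984, 0.176, 0.001], [0.0, 0.001, -1.0]]
wrist_force: [-0.2, -0.6, -1.0]
opening: 0.0166
```

Run:
```python
from h import *
st();go((.630,.027,.262),100.3)
```

```text
3.8 [0.481  0.2523 0.2617] yaw 100.11 tilt [ 3.e-04  1.e-03 -1.e+00] F [-0.25 -0.59 -0.96] op 0.0166
move [-8.266  3.57  -0.01 ] az -0.024
```

Call:
move_arm --pt "10 -0.8 0.35 0 0 0 0" --pt "10 -2.0 0.86 0 0 0 0" --pt "10 -3.3 1.43 0 0 0 0" --pt "10 -4.6 2.0 0 0 0 0" --pt "10 -5.9 2.55 0 0 0 0" --pt "10 -7.0 3.02 0 0 0 0" --pt "10 -7.9 3.41 0 0 0 0" --pt "10 -8.27 3.57 0 0 0 0" --pt "10 -8.27 3.57 0 0 0 0" --pt "10 -8.27 3.57 0 0 0 0"

```text
time_s: 4.8
position: [0.6289, 0.0276, 0.2602]
orientation: [[-0.176, 0.984, -0.002], [0.984, 0.176, 0.001], [0.001, -0.002, -1.0]]
wrist_force: [-0.0, -0.6, -1.5]
opening: 0.0166
```

Run:
```python
from h import *
st();c=r.get_calibration("wrist")
w=r.grab_frame("wrist")[:,:,::-1];S=r.grab_frame("side")[:,:,::-1]
cv2.imwrite("pics/w5.png",w);cv2.imwrite("pics/s5.png",S)
a=cv2.resize(w[150:290,260:400],(560,560),interpolation=3);b=cv2.resize(S[180:290,270:330],(300,550),interpolation=3)[:,20:260]
z=np.zeros((560,240,3),np.uint8);z[:550]=b;cv2.imwrite("pics/m5.png",np.hstack([a,z]))
for p in((.630,.027,.154),(.630,.027,.114)):print(p,proj("wrist",p,c),proj("side",p))
```

```text
4.8 [0.6289 0.0276 0.2602] yaw 100.11 tilt [ 9.0e-04 -1.8e-03 -1.0e+00] F [-0.03 -0.6  -1.45] op 0.0166
(0.63, 0.027, 0.154) (np.float64(322.12622001049766), np.float64(192.5703726574663)) (np.float64(295.835371852969), np.float64(224.80555678282118))
(0.63, 0.027, 0.114) (np.float64(322.17652712078586), np.float64(182.61009714083102)) (np.float64(296.465070644063), np.float64(240.70575709983913))
```

View pics/m5.png

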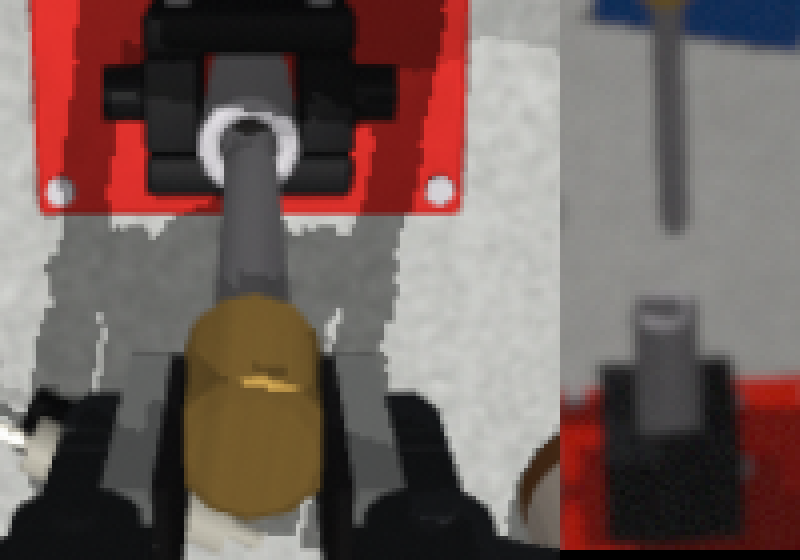

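Wrist crop: rim ring centred at (249,145), rod shaft at x≈250: aligned sideways. Side crop: rod tip at (675,235), rim centre x≈667, so the rod stands ≈4.8 mm too near the robot. Correcting along tool y and lowering the tip to just above the rim.

Call:
move_arm --pt "10 0 0.1 0.2 0 0 0" --pt "10 0 0.16 0.5 0 0 0" --pt "10 0 0.16 0.8 0 0 0" --pt "10 0 0.16 1.0 0 0 0" --pt "10 0 0.16 1.05 0 0 0" --pt "10 0 0.16 1.05 0 0 0"

```text
time_s: 5.5
position: [0.6344, 0.0277, 0.2291]
orientation: [[-0.176, 0.984, -0.001], [0.984, 0.176, -0.0], [0.0, -0.001, -1.0]]
wrist_force: [0.5, -0.3, -2.4]
opening: 0.0165
```

Run:
```python
from h import *
st();c=r.get_calibration("wrist")
w=r.grab_frame("wrist")[:,:,::-1];S=r.grab_frame("side")[:,:,::-1]
cv2.imwrite("pics/w6.png",w);cv2.imwrite("pics/s6.png",S)
a=cv2.resize(w[170:270,270:370],(500,500),interpolation=3);b=cv2.resize(S[205:265,275:315],(300,450),interpolation=3)
z=np.zeros((500,300,3),np.uint8);z[:450]=b;cv2.imwrite("pics/m6.png",np.hstack([a,z]))
g=cv2.cvtColor(S,6).astype(int)
for v in range(214,256,3):print(v,g[v,285:309].tolist())
```

```text
5.5 [0.6344 0.0277 0.2291] yaw 100.11 tilt [ 1.e-04 -7.e-04 -1.e+00] F [ 0.47 -0.26 -2.37] op 0.0165
214 [142, 141, 140, 136, 131, 111, 86, 75, 75, 77, 89, 112, 132, 138, 139, 139, 140, 139, 140, 140, 141, 142, 140, 141]
217 [142, 139, 139, 141, 133, 117, 91, 76, 74, 78, 88, 106, 126, 138, 141, 142, 141, 139, 140, 142, 142, 143, 141, 141]
220 [141, 140, 141, 139, 134, 115, 91, 76, 75, 79, 85, 105, 124, 136, 140, 141, 142, 143, 145, 142, 141, 139, 139, 138]
223 [139, 140, 140, 141, 135, 119, 95, 79, 74, 78, 84, 100, 121, 136, 141, 139, 137, 140, 139, 139, 140, 139, 141, 141]
226 [142, 142, 142, 140, 134, 119, 97, 80, 75, 76, 83, 99, 119, 134, 140, 140, 139, 140, 141, 140, 141, 140, 140, 140]
229 [143, 145, 142, 142, 137, 123, 101, 81, 74, 76, 82, 96, 119, 134, 139, 139, 138, 138, 138, 140, 140, 140, 139, 140]
232 [143, 142, 141, 142, 138, 127, 105, 85, 76, 76, 80, 93, 114, 133, 139, 140, 140, 141, 141, 142, 141, 140, 139, 138]
235 [141, 139, 138, 138, 134, 125, 108, 88, 76, 77, 80, 95, 118, 135, 141, 142, 142, 141, 141, 142, 140, 141, 139, 137]
238 [143, 141, 141, 136, 134, 129, 121, 109, 92, 81, 88, 100, 106, 110, 116, 128, 135, 141, 141, 139, 138, 137, 135, 136]
241 [139, 139, 133, 119, 103, 88, 79, 78, 76, 75, 73, 73, 70, 68, 72, 85, 111, 132, 137, 137, 137, 137, 137, 137]
244 [140, 136, 126, 108, 96, 101, 108, 110, 108, 104, 102, 93, 81, 72, 69, 80, 106, 128, 136, 138, 138, 138, 137, 138]
247 [140, 139, 132, 113, 86, 70, 68, 71, 73, 76, 77, 73, 73, 70, 68, 79, 103, 124, 134, 138, 138, 138, 137, 137]
250 [141, 139, 133, 115, 88, 70, 69, 70, 70, 71, 74, 71, 71, 68, 68, 75, 89, 106, 115, 116, 115, 115, 122, 130]
253 [63, 66, 66, 65, 66, 66, 67, 69, 71, 73, 73, 73, 70, 69, 67, 64, 54, 40, 30, 23, 24, 31, 54, 89]
```

View pics/m6.png

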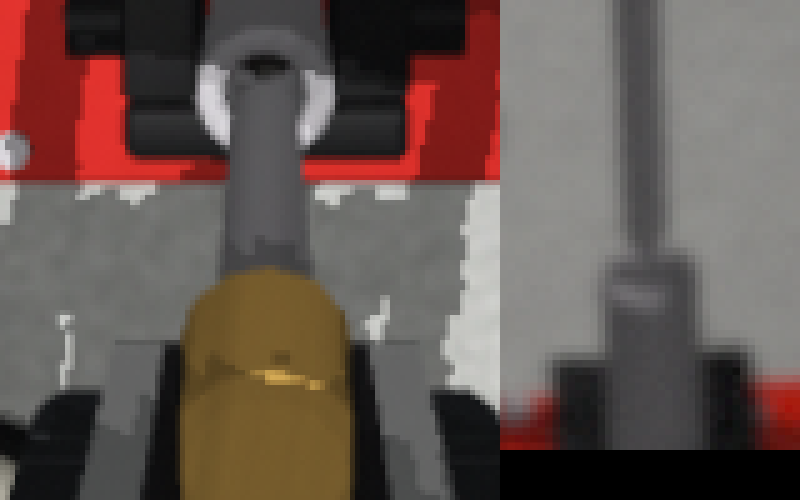

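Side edges: rim axis column 294.4, rod axis 293.9, i.e. ~1 mm too far out; rod vertical; sideways offset ≈0.4 mm. Backing off 1 mm and entering slowly.

Call:
move_arm --pt "10 -0.01 -0.035 0 0 0 0" --pt "10 -0.01 -0.035 0.1 0 0 0" --pt "10 -0.01 -0.035 0.2 0 0 0" --pt "10 -0.01 -0.035 0.3 0 0 0" --pt "10 -0.01 -0.035 0.37 0 0 0" --pt "10 -0.01 -0.035 0.44 0 0 0" --pt "10 -0.01 -0.035 0.5 0 0 0" --pt "10 -0.01 -0.035 0.5 0 0 0"

```text
time_s: 6.4
position: [0.6335, 0.0272, 0.2142]
orientation: [[-0.176, 0.984, -0.001], [0.984, 0.176, -0.0], [0.0, -0.001, -1.0]]
wrist_force: [-0.2, -0.2, -2.4]
opening: 0.0169
```

Call:
move_arm --pt "10 0 0 0.08 0 0 0" --pt "10 0 0 0.16 0 0 0" --pt "10 0 0 0.24 0 0 0" --pt "10 0 0 0.32 0 0 0" --pt "10 0 0 0.4 0 0 0" --pt "10 0 0 0.47 0 0 0" --pt "10 0 0 0.5 0 0 0" --pt "10 0 0 0.5 0 0 0"

```text
time_s: 7.2
position: [0.6335, 0.0272, 0.1994]
orientation: [[-0.176, 0.984, -0.0], [0.984, 0.176, 0.0], [0.0, -0.0, -1.0]]
wrist_force: [-0.1, -0.3, -2.1]
opening: 0.0165
```

Call:
move_arm --pt "10 0 0 0.08 0 0 0" --pt "10 0 0 0.16 0 0 0" --pt "10 0 0 0.24 0 0 0" --pt "10 0 0 0.32 0 0 0" --pt "10 0 0 0.4 0 0 0" --pt "10 0 0 0.48 0 0 0" --pt "10 0 0 0.56 0 0 0" --pt "10 0 0 0.64 0 0 0" --pt "10 0 0 0.72 0 0 0" --pt "10 0 0 0.78 0 0 0"

```text
time_s: 8.2
position: [0.634, 0.0273, 0.1765]
orientation: [[-0.176, 0.984, 0.001], [0.984, 0.176, 0.0], [-0.0, 0.001, -1.0]]
wrist_force: [0.4, -0.1, 3.3]
opening: 0.0164
```

Call:
move_arm --pt "10 0 0 0.03 0 0 0" --pt "10 0 0 0.06 0 0 0" --pt "10 0 0 0.06 0 0 0"

```text
time_s: 8.5
position: [0.6337, 0.0272, 0.1745]
orientation: [[-0.176, 0.984, 0.0], [0.984, 0.176, -0.0], [-0.0, 0.0, -1.0]]
wrist_force: [0.4, 0.3, 2.9]
opening: 0.0164
```

Call:
move_arm --pt "10 0 0 0.03 0 0 0" --pt "10 0 0 0.06 0 0 0" --pt "10 0 0 0.08 0 0 0" --pt "10 0 0 0.08 0 0 0"

```text
time_s: 8.9
position: [0.6335, 0.0272, 0.1718]
orientation: [[-0.176, 0.984, -0.0], [0.984, 0.176, -0.0], [0.0, -0.0, -1.0]]
wrist_force: [0.4, -0.4, 2.4]
opening: 0.0168
```

Call:
move_arm --pt "10 0 0 0.03 0 0 0" --pt "10 0 0 0.06 0 0 0" --pt "10 0 0 0.08 0 0 0" --pt "10 0 0 0.08 0 0 0"

```text
time_s: 9.3
position: [0.6335, 0.0272, 0.1694]
orientation: [[-0.176, 0.984, -0.0], [0.984, 0.176, -0.0], [0.0, -0.0, -1.0]]
wrist_force: [-0.1, 0.1, 1.2]
opening: 0.0169
```

Call:
move_arm --pt "10 0 0 0.03 0 0 0" --pt "10 0 0 0.06 0 0 0" --pt "10 0 0 0.08 0 0 0" --pt "10 0 0 0.08 0 0 0"

```text
time_s: 9.7
position: [0.6335, 0.0272, 0.167]
orientation: [[-0.176, 0.984, -0.0], [0.984, 0.176, 0.0], [0.0, -0.0, -1.0]]
wrist_force: [-0.5, 0.2, 1.6]
opening: 0.0165
```

Call:
move_arm --pt "10 0 0 0.03 0 0 0" --pt "10 0 0 0.06 0 0 0" --pt "10 0 0 0.08 0 0 0" --pt "10 0 0 0.08 0 0 0"

```text
time_s: 10.1
position: [0.6335, 0.0272, 0.1646]
orientation: [[-0.176, 0.984, -0.0], [0.984, 0.176, 0.0], [0.0, -0.0, -1.0]]
wrist_force: [0.2, -0.9, 1.9]
opening: 0.0165
```

Call:
move_arm --pt "10 0 0 0.03 0 0 0" --pt "10 0 0 0.06 0 0 0" --pt "10 0 0 0.08 0 0 0" --pt "10 0 0 0.08 0 0 0"

```text
time_s: 10.5
position: [0.6335, 0.0272, 0.1622]
orientation: [[-0.176, 0.984, -0.0], [0.984, 0.176, -0.0], [-0.0, -0.0, -1.0]]
wrist_force: [-0.5, -0.3, 1.5]
opening: 0.0167
```

Call:
move_arm --pt "10 0 0 0.03 0 0 0" --pt "10 0 0 0.06 0 0 0" --pt "10 0 0 0.08 0 0 0" --pt "10 0 0 0.08 0 0 0"

```text
time_s: 10.9
position: [0.6347, 0.0273, 0.1612]
orientation: [[-0.176, 0.984, 0.002], [0.984, 0.176, 0.0], [-0.0, 0.002, -1.0]]
wrist_force: [0.3, -0.2, 8.4]
opening: 0.0168
```

Call:
move_arm --pt "10 0 0 0.015 0 0 0" --pt "10 0 0 0.03 0 0 0" --pt "10 0 0 0.03 0 0 0" --pt "10 0 0 0.03 0 0 0"

```text
time_s: 11.3
position: [0.6353, 0.0274, 0.161]
orientation: [[-0.176, 0.984, 0.004], [0.984, 0.176, 0.0], [-0.0, 0.004, -1.0]]
wrist_force: [-0.8, -0.0, 13.6]
opening: 0.0167
```

Run:
```python
from h import *
st()
```

```text
11.3 [0.6353 0.0274 0.161 ] yaw 100.11 tilt [-4.0e-04  3.8e-03 -1.0e+00] F [-0.77 -0.   13.63] op 0.0167
```

Bottomed: z stuck at 0.161 while the force rose to ~16 N over baseline. Rod top ≈ 0.161+0.0324 → exposed ≈79.4 mm. Relax the load, then open and rise.

Call:
move_arm --pt "10 0 0 -0.03 0 0 0" --pt "10 0 0 -0.06 0 0 0" --pt "10 0 0 -0.06 0 0 0" --pt "20 0 0 -0.06 0 0 0" --pt "26 0 0 -0.06 0 0 0" --pt "36 0 0 -0.06 0 0 0" --pt "50 0 0 -0.06 0 0 0" --pt "50 0 0 -0.06 0 0 0" --pt "50 0 0 -0.06 0 0 0"

```text
time_s: 12.2
position: [0.6336, 0.0272, 0.1608]
orientation: [[-0.176, 0.984, -0.0], [0.984, 0.176, 0.0], [0.0, -0.0, -1.0]]
wrist_force: [1.0, 0.8, -0.5]
opening: 0.0502
```

Call:
move_arm --pt "50 0 0 -0.3 0 0 0" --pt "50 0 0 -0.8 0 0 0" --pt "50 0 0 -1.5 0 0 0" --pt "50 0 0 -2.2 0 0 0" --pt "50 0 0 -2.5 0 0 0" --pt "50 0 0 -2.5 0 0 0"

```text
time_s: 12.8
position: [0.6348, 0.0273, 0.2383]
orientation: [[-0.176, 0.984, 0.004], [0.984, 0.176, 0.0], [-0.0, 0.004, -1.0]]
wrist_force: [0.6, 0.8, -0.2]
opening: 0.0502
```

Run:
```python
from h import *
st();c=r.get_calibration("wrist")
w=r.grab_frame("wrist")[:,:,::-1];S=r.grab_frame("side")[:,:,::-1]
cv2.imwrite("pics/w7.png",w);cv2.imwrite("pics/s7.png",S)
a=w[60:400,100:520];b=cv2.resize(S[190:310,260:390],(366,338),interpolation=3)
z=np.zeros((340,366,3),np.uint8);z[:338]=b;cv2.imwrite("pics/m7.png",np.hstack([a,z]))
m=mask(S,(18,110,50),(32,255,255),(270,170,320,245));print(cen(m))
for z in(.1614,.1934,.1774):print(z,proj("side",(.6325,.0275,z)),proj("wrist",(.6325,.0275,z),c))
```

```text
12.8 [0.6348 0.0273 0.2383] yaw 100.11 tilt [-5.0e-04  3.7e-03 -1.0e+00] F [ 0.64  0.79 -0.23] op 0.0502
(array([293.89344262, 214.64754098]), array([290, 207,   9,  17, 122], dtype=int32))
0.1614 (np.float64(294.4199482935329), np.float64(221.87517831579493)) (np.float64(323.94501573478567), np.float64(197.64237933325342))
0.1934 (np.float64(293.86461210019354), np.float64(208.4860067364835)) (np.float64(324.07999112799723), np.float64(210.14707175424024))
0.1774 (np.float64(294.1449345355167), np.float64(215.2445887073488)) (np.float64(324.0082736885042), np.float64(203.48743050035628))
```

View pics/m7.png

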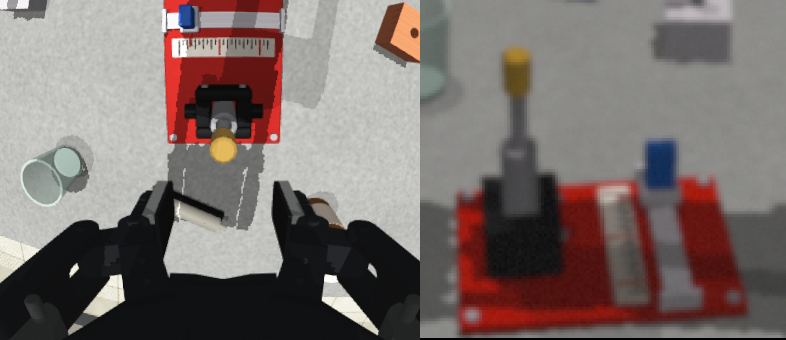

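The rod stands alone in the cartridge (head at crop (516,70) in the side view, slider grip at (660,165)); head centroid row 214.6 vs 215.2 predicted. I'll verify the height by a light touch with shut fingers.

Call:
move_arm --pt "0 0 0 0 0 0 0" --pt "0 0 0 0 0 0 0" --pt "0 0 0 0 0 0 0" --pt "0 0 0 0.4 0 0 0" --pt "0 0 0 0.8 0 0 0" --pt "0 0 0 1.1 0 0 0" --pt "0 0 0 1.25 0 0 0" --pt "0 0 0 1.3 0 0 0" --pt "0 0 0 1.3 0 0 0"

```text
time_s: 13.8
position: [0.6336, 0.0272, 0.1967]
orientation: [[-0.176, 0.984, -0.0], [0.984, 0.176, -0.0], [0.0, -0.0, -1.0]]
wrist_force: [-0.4, -0.5, -0.6]
opening: -0.0003
```

Call:
move_arm --pt "0 0 0 0.02 0 0 0" --pt "0 0 0 0.04 0 0 0" --pt "0 0 0 0.06 0 0 0" --pt "0 0 0 0.06 0 0 0"

```text
time_s: 14.2
position: [0.6337, 0.0272, 0.1952]
orientation: [[-0.176, 0.984, 0.0], [0.984, 0.176, 0.0], [-0.0, 0.0, -1.0]]
wrist_force: [0.5, 0.8, -1.1]
opening: -0.0006
```

Call:
move_arm --pt "0 0 0 0.02 0 0 0" --pt "0 0 0 0.04 0 0 0" --pt "0 0 0 0.06 0 0 0" --pt "0 0 0 0.06 0 0 0"

```text
time_s: 14.6
position: [0.6335, 0.0272, 0.1931]
orientation: [[-0.176, 0.984, -0.0], [0.984, 0.176, 0.0], [0.0, -0.0, -1.0]]
wrist_force: [-0.9, 0.5, 0.6]
opening: -0.0001
```

Call:
move_arm --pt "0 0 0 0.02 0 0 0" --pt "0 0 0 0.04 0 0 0" --pt "0 0 0 0.04 0 0 0" --pt "0 0 0 0.04 0 0 0"

```text
time_s: 15.0
position: [0.6336, 0.0272, 0.1921]
orientation: [[-0.176, 0.984, -0.0], [0.984, 0.176, -0.0], [-0.0, -0.0, -1.0]]
wrist_force: [-0.2, 0.2, -0.4]
opening: -0.0002
```

Call:
move_arm --pt "0 0 0 0.02 0 0 0" --pt "0 0 0 0.04 0 0 0" --pt "0 0 0 0.04 0 0 0" --pt "0 0 0 0.04 0 0 0"

```text
time_s: 15.4
position: [0.6336, 0.0272, 0.1909]
orientation: [[-0.176, 0.984, -0.0], [0.984, 0.176, -0.0], [-0.0, -0.0, -1.0]]
wrist_force: [-0.4, -1.2, -0.2]
opening: 0.0002
```

Call:
move_arm --pt "0 0 0 0.02 0 0 0" --pt "0 0 0 0.04 0 0 0" --pt "0 0 0 0.04 0 0 0" --pt "0 0 0 0.04 0 0 0"

```text
time_s: 15.8
position: [0.6336, 0.0272, 0.1897]
orientation: [[-0.176, 0.984, -0.0], [0.984, 0.176, 0.0], [0.0, -0.0, -1.0]]
wrist_force: [-1.0, -0.1, -0.6]
opening: 0.0
```

Run:
```python
from h import *
st();c=r.get_calibration("wrist")
w=r.grab_frame("wrist")[:,:,::-1];S=r.grab_frame("side")[:,:,::-1]
cv2.imwrite("pics/w8.png",w);cv2.imwrite("pics/s8.png",S)
a=cv2.resize(w[170:320,250:400],(450,450),interpolation=3);b=cv2.resize(S[185:260,265:323],(348,450),interpolation=3)
cv2.imwrite("pics/m8.png",np.hstack([a,b]))
```

```text
15.8 [0.6336 0.0272 0.1897] yaw 100.11 tilt [ 0.e+00 -1.e-04 -1.e+00] F [-0.98 -0.08 -0.59] op 0.0
```

View pics/m8.png

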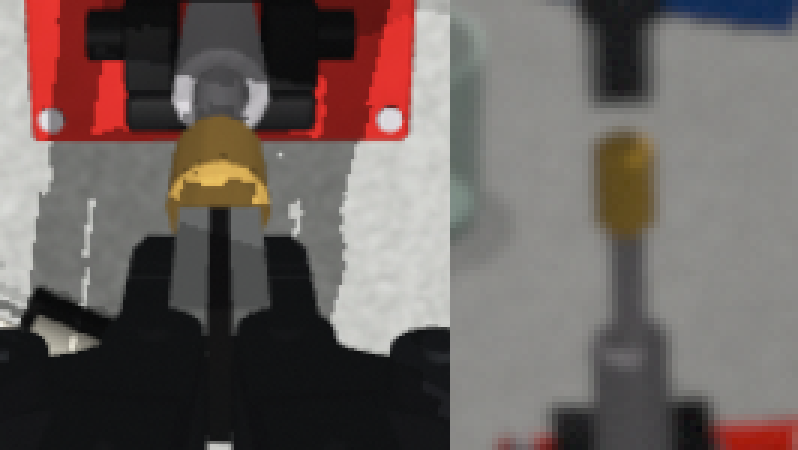

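Side crop: fingertips end at y≈100, head top edge at y≈132: the fingers are still well clear (gap ≈ 15–20 mm), so the real fingertips lie ~20 mm above the reported TCP. Going on down carefully.

Call:
move_arm --pt "0 0 0 0.07 0 0 0" --pt "0 0 0 0.14 0 0 0" --pt "0 0 0 0.2 0 0 0" --pt "0 0 0 0.26 0 0 0" --pt "0 0 0 0.3 0 0 0" --pt "0 0 0 0.3 0 0 0"

```text
time_s: 16.5
position: [0.6335, 0.0272, 0.1804]
orientation: [[-0.176, 0.984, -0.0], [0.984, 0.176, -0.0], [0.0, -0.0, -1.0]]
wrist_force: [-0.3, 0.8, -0.6]
opening: 0.0002
```

Call:
move_arm --pt "0 0 0 0.03 0 0 0" --pt "0 0 0 0.06 0 0 0" --pt "0 0 0 0.09 0 0 0" --pt "0 0 0 0.09 0 0 0"

```text
time_s: 16.9
position: [0.6335, 0.0272, 0.1779]
orientation: [[-0.176, 0.984, -0.0], [0.984, 0.176, -0.0], [0.0, -0.0, -1.0]]
wrist_force: [-0.7, 0.4, -0.2]
opening: -0.0001
```

Call:
move_arm --pt "0 0 0 0.03 0 0 0" --pt "0 0 0 0.06 0 0 0" --pt "0 0 0 0.09 0 0 0" --pt "0 0 0 0.09 0 0 0"

```text
time_s: 17.3
position: [0.6335, 0.0273, 0.1751]
orientation: [[-0.176, 0.984, -0.0], [0.984, 0.176, 0.0], [0.0, -0.0, -1.0]]
wrist_force: [0.3, 0.9, 0.0]
opening: -0.0
```

Run:
```python
from h import *
st();S=r.grab_frame("side")[:,:,::-1];g=cv2.cvtColor(S,6)
for v in range(200,228):print(v,g[v,290:299].tolist(),S[v,294].tolist())
```

```text
17.3 [0.6335 0.0273 0.1751] yaw 100.11 tilt [ 1.e-04 -2.e-04 -1.e+00] F [0.32 0.89 0.01] op -0.0
200 [46, 31, 28, 28, 27, 29, 44, 64, 89] [28, 27, 26]
201 [50, 36, 28, 25, 29, 29, 40, 64, 88] [33, 29, 28]
202 [51, 34, 26, 27, 25, 30, 38, 61, 84] [25, 27, 20]
203 [52, 37, 27, 28, 26, 30, 39, 61, 84] [27, 25, 26]
204 [56, 37, 31, 29, 27, 26, 41, 62, 85] [28, 28, 25]
205 [53, 37, 28, 25, 28, 30, 41, 60, 83] [29, 28, 26]
206 [54, 40, 32, 33, 33, 34, 42, 64, 87] [33, 33, 34]
207 [64, 51, 47, 46, 48, 52, 56, 69, 91] [47, 48, 48]
208 [73, 64, 66, 65, 64, 67, 67, 78, 97] [57, 63, 68]
209 [80, 73, 73, 71, 72, 74, 75, 81, 99] [51, 71, 81]
210 [78, 75, 75, 75, 75, 75, 77, 84, 99] [40, 73, 91]
211 [79, 75, 76, 74, 76, 76, 79, 88, 100] [32, 75, 95]
212 [78, 74, 75, 76, 77, 77, 80, 85, 98] [32, 76, 96]
213 [78, 75, 75, 78, 75, 77, 79, 84, 96] [30, 74, 95]
214 [79, 74, 74, 77, 74, 76, 78, 83, 94] [27, 73, 93]
215 [81, 74, 72, 73, 75, 75, 79, 83, 94] [32, 74, 95]
216 [80, 73, 75, 75, 76, 75, 80, 83, 95] [32, 75, 96]
217 [81, 72, 74, 73, 75, 76, 79, 82, 96] [30, 74, 94]
218 [80, 74, 73, 75, 76, 78, 79, 83, 95] [28, 75, 95]
219 [82, 74, 73, 75, 76, 76, 78, 82, 93] [30, 76, 95]
220 [86, 74, 73, 75, 78, 78, 80, 82, 93] [36, 77, 96]
221 [91, 78, 75, 76, 77, 77, 77, 84, 96] [31, 76, 95]
222 [104, 86, 77, 76, 77, 76, 80, 90, 105] [32, 76, 96]
223 [116, 96, 84, 77, 76, 78, 82, 97, 116] [39, 75, 93]
224 [127, 109, 87, 76, 74, 75, 83, 104, 125] [52, 72, 85]
225 [132, 115, 88, 73, 72, 72, 84, 107, 128] [65, 71, 76]
226 [133, 115, 90, 73, 72, 73, 83, 108, 130] [72, 72, 73]
227 [133, 115, 90, 72, 71, 73, 84, 106, 130] [72, 71, 72]
```

Call:
move_arm --pt "0 0 0 0.03 0 0 0" --pt "0 0 0 0.06 0 0 0" --pt "0 0 0 0.09 0 0 0" --pt "0 0 0 0.09 0 0 0"

```text
time_s: 17.75
position: [0.6335, 0.0272, 0.1724]
orientation: [[-0.176, 0.984, -0.0], [0.984, 0.176, -0.0], [0.0, -0.0, -1.0]]
wrist_force: [-0.7, 0.8, -0.2]
opening: -0.0002
```

Call:
move_arm --pt "0 0 0 0.03 0 0 0" --pt "0 0 0 0.06 0 0 0" --pt "0 0 0 0.09 0 0 0" --pt "0 0 0 0.09 0 0 0"

```text
time_s: 18.15
position: [0.635, 0.0273, 0.1714]
orientation: [[-0.176, 0.984, 0.003], [0.984, 0.176, 0.0], [-0.0, 0.003, -1.0]]
wrist_force: [-0.4, 0.2, 8.2]
opening: 0.0001
```

Contact at z≈0.1717 (8.5 N). I'll calibrate this fingertip touch on the slider grip's top, whose height (73 mm) is given. Rise and go over.

Call:
move_arm --pt "0 0 0 -0.3 0 0 0" --pt "0 0 0 -1.0 0 0 0" --pt "0 0 0 -1.8 0 0 0" --pt "0 0 0 -2.4 0 0 0" --pt "0 0 0 -2.5 0 0 0"

```text
time_s: 18.65
position: [0.6348, 0.0273, 0.2476]
orientation: [[-0.176, 0.984, 0.004], [0.984, 0.176, 0.0], [-0.001, 0.004, -1.0]]
wrist_force: [0.6, 0.3, -0.2]
opening: -0.0002
```

Run:
```python
from h import *
st();go((.532,-.0335,.160),100.1)
c=r.get_calibration("wrist");w=r.grab_frame("wrist")[:,:,::-1];cv2.imwrite("pics/w9.png",w)
m=mask(w,(100,140,60),(125,255,255));n,l,s,cc=cv2.connectedComponentsWithStats(m)
p=np.array(proj("wrist",(.532,-.0335,.065),c));print(p)
for i in range(1,n):
    if s[i,4]>40 and np.hypot(*(cc[i]-p))<60:print(s[i],cc[i],plane("wrist",*cc[i],.06,c))
```

```text
18.65 [0.6348 0.0273 0.2476] yaw 100.12 tilt [-5.0e-04  3.8e-03 -1.0e+00] F [ 0.65  0.3  -0.19] op -0.0002
move [-1.391 -3.742  2.907] az 0.002
[284.99589879  75.25115852]
[280  66  15  23 306] [287.21568627  77.03267974] [ 0.53319482 -0.03136978  0.06      ]
```

Call:
move_arm --pt "0 -0.4 -1.0 0 0 0 0" --pt "0 -0.8 -2.2 0 0 0 0" --pt "0 -1.2 -3.2 0.3 0 0 0" --pt "0 -1.365 -3.667 1.2 0 0 0" --pt "0 -1.365 -3.667 2.4 0 0 0" --pt "0 -1.365 -3.667 3.6 0 0 0" --pt "0 -1.365 -3.667 4.8 0 0 0" --pt "0 -1.365 -3.667 5.6 0 0 0" --pt "0 -1.365 -3.667 6.0 0 0 0" --pt "0 -1.365 -3.667 6.0 0 0 0"

```text
time_s: 19.7
position: [0.5309, -0.0323, 0.063]
orientation: [[-0.176, 0.984, -0.004], [0.984, 0.176, 0.0], [0.001, -0.004, -1.0]]
wrist_force: [0.8, 0.5, -0.2]
opening: 0.0
```

Run:
```python
from h import *
st();c=r.get_calibration("wrist");w=r.grab_frame("wrist")[:,:,::-1];cv2.imwrite("pics/w10.png",w)
m=mask(w,(100,140,60),(125,255,255),(200,100,440,330));k,s=cen(m);print(k,s)
p=r.state()["position"];print([np.round(proj("wrist",(p[0],p[1],z),c)) for z in(.033,.073)])
a=cv2.resize(w[100:300,200:440],(720,600),interpolation=3);cv2.imwrite("pics/m10.png",a)
```

```text
19.7 [ 0.5309 -0.0323  0.063 ] yaw 100.11 tilt [ 9.0e-04 -3.8e-03 -1.0e+00] F [ 0.83  0.46 -0.16] op 0.0
[323.0286123  223.77682403] [311 208  25  31 699]
[array([323., 222.]), array([323., 247.])]
```

View pics/m10.png

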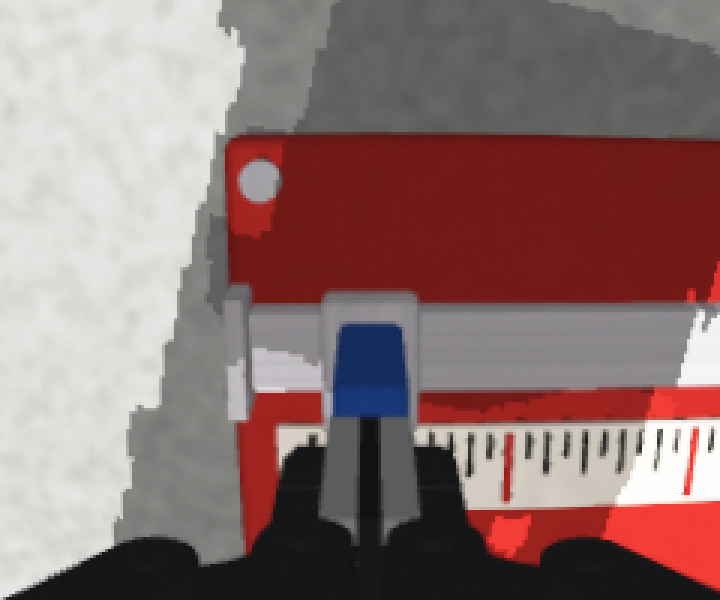

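Crop: shut fingers right over the blue grip (centre x≈370); scale zero tick at (312,437), red 50 at x 508, red 100 at x 692; slider now reads ≈14–15 mm. Touching its top (11 pictures viewed).

Call:
move_arm --pt "0 0 0 0.05 0 0 0" --pt "0 0 0 0.1 0 0 0" --pt "0 0 0 0.15 0 0 0" --pt "0 0 0 0.2 0 0 0" --pt "0 0 0 0.25 0 0 0" --pt "0 0 0 0.25 0 0 0" --pt "0 0 0 0.25 0 0 0"

```text
time_s: 20.45
position: [0.5325, -0.0324, 0.0574]
orientation: [[-0.176, 0.984, -0.0], [0.984, 0.176, 0.0], [0.0, -0.0, -1.0]]
wrist_force: [-0.5, -0.3, 0.5]
opening: -0.0001
```

Call:
move_arm --pt "0 0 0 0.03 0 0 0" --pt "0 0 0 0.05 0 0 0" --pt "0 0 0 0.05 0 0 0" --pt "0 0 0 0.05 0 0 0"

```text
time_s: 20.85
position: [0.5325, -0.0324, 0.0558]
orientation: [[-0.176, 0.984, -0.0], [0.984, 0.176, -0.0], [0.0, -0.0, -1.0]]
wrist_force: [0.0, 0.4, 0.3]
opening: -0.0004
```

Call:
move_arm --pt "0 0 0 0.03 0 0 0" --pt "0 0 0 0.06 0 0 0" --pt "0 0 0 0.09 0 0 0" --pt "0 0 0 0.09 0 0 0"

```text
time_s: 21.25
position: [0.5324, -0.0324, 0.053]
orientation: [[-0.176, 0.984, -0.0], [0.984, 0.176, 0.0], [0.0, -0.0, -1.0]]
wrist_force: [-0.7, 0.1, -0.2]
opening: 0.0001
```

Call:
move_arm --pt "0 0 0 0.03 0 0 0" --pt "0 0 0 0.06 0 0 0" --pt "0 0 0 0.07 0 0 0" --pt "0 0 0 0.07 0 0 0"

```text
time_s: 21.65
position: [0.5326, -0.0324, 0.0514]
orientation: [[-0.176, 0.984, 0.0], [0.984, 0.176, -0.0], [-0.0, 0.0, -1.0]]
wrist_force: [-2.0, -0.5, 4.9]
opening: 0.0
```

Rod top = 73 + (171.7 − 51.6) = 193.1 mm → exposed 79.1 mm (grasp-based: 79.4). Target reading 79.2 mm. Now pinch the slider.

Call:
move_arm --pt "0 0 0 -0.4 0 0 0" --pt "30 0 0 -0.9 0 0 0" --pt "45 0 0 -0.9 0 0 0" --pt "45 0 0 -0.9 0 0 0" --pt "45 0 0 -0.9 0 0 0" --pt "45 0 0 -0.3 0 0 0" --pt "45 0 0 0.2 0 0 0" --pt "45 0 0 0.6 0 0 0" --pt "45 0 0 0.76 0 0 0" --pt "45 0 0 0.76 0 0 0"

```text
time_s: 22.65
position: [0.5319, -0.0324, 0.0274]
orientation: [[-0.176, 0.984, -0.002], [0.984, 0.176, 0.0], [0.0, -0.002, -1.0]]
wrist_force: [0.1, -0.0, 0.1]
opening: 0.0448
```

Call:
move_arm --pt "25 0 0 0 0 0 0" --pt "18 0 0 0 0 0 0" --pt "14 0 0 0 0 0 0" --pt "8 0 0 0 0 0 0" --pt "8 0 0 0 0 0 0" --pt "8 0 0 0 0 0 0"

```text
time_s: 23.25
position: [0.533, -0.0323, 0.029]
orientation: [[-0.176, 0.984, 0.001], [0.984, 0.176, 0.0], [-0.0, 0.001, -1.0]]
wrist_force: [-0.8, 1.6, 6.6]
opening: 0.013
```

```bash
cat > scale.py <<'E'
from h import *
st();c=r.get_calibration("wrist");w=r.grab_frame("wrist")[:,:,::-1];cv2.imwrite("pics/sc%d.png"%(r.state()["time_s"]*100),w)
p=r.state()["position"];R=r.state()["orientation"]
# red tick pixels lying in the white scale strip, as gauge-y offsets from the TCP on plane z=.013
h=cv2.cvtColor(w,cv2.COLOR_BGR2HSV)
white=cv2.inRange(h,np.array((0,0,120)),np.array((180,60,255)))
red=mask(w,(0,110,80),(8,255,255))|mask(w,(172,110,80),(180,255,255))
n,l,s,cc=cv2.connectedComponentsWithStats(red)
for i in range(1,n):
    if 10<s[i,4]<400 and s[i,3]>1.5*s[i,2]:
        q=plane("wrist",*cc[i],.013,c);o=R[:,:2].T@(q-p)*1e3;print("red",np.round(cc[i],1),s[i].tolist(),np.round(o,1))
E
python3 scale.py
```

```text
23.25 [ 0.533  -0.0323  0.029 ] yaw 100.12 tilt [-1.0e-04  1.1e-03 -1.0e+00] F [-0.75  1.62  6.59] op 0.013
red [277.1 259.2] [273, 248, 13, 26, 98] [-30.2  22. ]
red [445.4 271.2] [443, 259, 6, 25, 58] [85.7 34. ]
red [377.  269.4] [376, 263, 3, 15, 41] [35.7 30. ]
```

Gripped; ticks 50 and 100 measured at +35.7 and +85.7 mm → slider reads 14.3 mm. Needed +64.9 mm along tool x = 2.163 units.

Call:
move_arm --pt "8 0 0 -0.03 0 0 0" --pt "8 0.15 0 -0.03 0 0 0" --pt "8 0.45 0 -0.03 0 0 0" --pt "8 0.8 0 -0.03 0 0 0" --pt "8 1.15 0 -0.03 0 0 0" --pt "8 1.5 0 -0.03 0 0 0" --pt "8 1.85 0 -0.03 0 0 0" --pt "8 2.08 0 -0.03 0 0 0" --pt "8 2.163 0 -0.03 0 0 0" --pt "8 2.163 0 -0.03 0 0 0"

```text
time_s: 24.3
position: [0.5211, 0.0326, 0.0292]
orientation: [[-0.176, 0.984, 0.0], [0.984, 0.176, 0.001], [0.001, 0.0, -1.0]]
wrist_force: [6.1, 2.6, -8.6]
opening: 0.0132
```

Call:
move_arm --pt "8 0 0 0 0 0 0" --pt "8 0 0 0 0 0 0"

```text
time_s: 24.5
position: [0.5212, 0.0323, 0.0291]
orientation: [[-0.176, 0.984, 0.0], [0.984, 0.176, 0.001], [0.001, 0.0, -1.0]]
wrist_force: [4.7, 2.8, -9.2]
opening: 0.0125
```

```bash
python3 scale.py
```

```text
24.5 [0.5212 0.0323 0.0291] yaw 100.11 tilt [ 7.e-04  3.e-04 -1.e+00] F [ 4.72  2.79 -9.21] op 0.0125
```

Call:
move_arm --pt "8 0 0 0.03 0 0 0" --pt "12 0 0 0.03 0 0 0" --pt "20 0 0 0.03 0 0 0" --pt "40 0 0 0.03 0 0 0" --pt "45 0 0 0.03 0 0 0" --pt "45 0 0 -1 0 0 0" --pt "45 0 0 -2.2 0 0 0" --pt "45 0 0 -3 0 0 0" --pt "45 0 0 -3 0 0 0"

```text
time_s: 25.45
position: [0.5232, 0.0315, 0.1224]
orientation: [[-0.175, 0.984, 0.005], [0.984, 0.175, 0.0], [-0.001, 0.005, -1.0]]
wrist_force: [0.8, -0.4, -0.9]
opening: 0.0447
```

```bash
python3 scale.py
python3 - <<'E'
from h import *
import glob
f=sorted(glob.glob("pics/sc*.png"))[-1];w=cv2.imread(f);print(f)
c=r.get_calibration("wrist");m=mask(w,(100,140,50),(125,255,255),(200,80,450,330));k,s=cen(m);print("blue",k,s)
p=r.state()["position"];R=r.state()["orientation"];
for z in(.033,.058,.073):q=plane("wrist",*k,z,c);print(z,np.round(R[:,:2].T@(q-p)*1e3,1))
# tick profile along gauge y on scale line
cv2.imwrite("pics/m12.png",cv2.resize(w[90:290,190:450],(780,600),interpolation=3))
E
```

```text
25.45 [0.5232 0.0315 0.1224] yaw 100.1 tilt [-6.0e-04  5.2e-03 -1.0e+00] F [ 0.79 -0.37 -0.91] op 0.0447
red [  2.  128.3] [0, 120, 6, 16, 52] [-446.   -93.9]
red [292.6 223.4] [292, 214, 3, 20, 40] [-29.   33.5]
red [345.5 223.5] [345, 214, 2, 19, 36] [21.  33.6]
pics/sc2550.png
blue [323.9047619  202.16190476] [315 182  19  41 735]
0.033 [0.7 4.6]
0.058 [ 0.6 -2.9]
0.073 [ 0.6 -7.4]
```

View pics/m12.png

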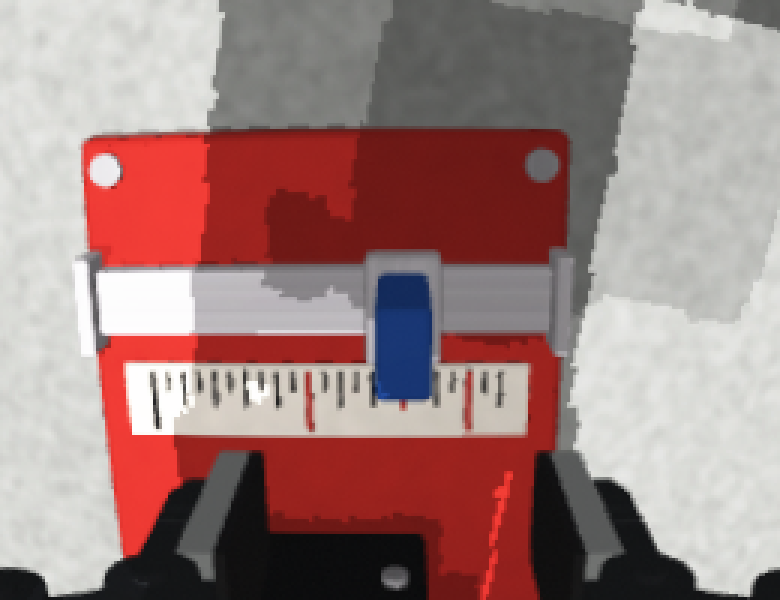

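Crop: red 50 tick x≈310, red 100 at 468, red pointer (403,405) → ≈79.4–79.7 mm. A sub-pixel check of the pointer, and of the rod in the side view.

Run:
```python
from h import *
w=cv2.imread("pics/sc2550.png").astype(float)
red=w[:,:,2]-0.5*(w[:,:,0]+w[:,:,1])
for v in range(222,229):
    o=[]
    for a,b in((289,297),(320,329),(342,350)):
        x=np.arange(a,b);q=np.clip(red[v,a:b]-15,0,None);o+=[round((q*x).sum()/max(q.sum(),1),2),round(q.sum())]
    print(v,o, round(50+50*(o[2]-o[0])/(o[4]-o[0]),2))
S=r.grab_frame("side")[:,:,::-1];print(cen(mask(S,(18,110,50),(32,255,255),(270,170,320,245))))
st()
```

```text
222 [np.float64(292.47), 210, np.float64(0.0), 0, np.float64(345.57), 210] -225.4
223 [np.float64(292.57), 212, np.float64(324.0), 10, np.float64(345.56), 208] 79.66
224 [np.float64(292.61), 216, np.float64(323.89), 135, np.float64(345.58), 210] 79.53
225 [np.float64(292.62), 216, np.float64(323.93), 176, np.float64(345.57), 213] 79.57
226 [np.float64(292.65), 217, np.float64(323.96), 127, np.float64(345.56), 216] 79.59
227 [np.float64(292.63), 216, np.float64(323.89), 4, np.float64(345.58), 217] 79.52
228 [np.float64(292.65), 216, np.float64(0.0), 0, np.float64(345.55), 216] -226.61
(array([291.4488189 , 214.70866142]), array([287, 207,   9,  17, 127], dtype=int32))
25.55 [0.521  0.0314 0.1194] yaw 100.11 tilt [-1.e-04  6.e-04 -1.e+00] F [-0.05  0.6  -0.11] op 0.045
```

```bash
python3 -c "
from bench import r
print(r.finish_job())"
```

```text
the job is handed in; nothing more can be done
None
```

The rod is standing in the cartridge with the piston bottomed. The slider is let go at about 79.5 mm, and I handed the job in at 25.6 s.

- **Pushing the piston:** I slid the rod down in small steps. It stopped at a fixed height while the push rose to about 16 N, under the 25 N limit.
- **Exposed length:** Two measurements gave 79.1 and 79.4 mm. The first was a light fingertip touch on the rod's top, about 8 N, calibrated against the slider grip's known 73 mm top. The second came from the grasp height.
- **Slider:** The last wrist picture put the pointer at 79.55 mm, about 0.15–0.45 mm above those two values. I left that uncorrected because it is close to what I can measure.

**What disagreed:**
- The fingertips met things about 22 mm farther back than the stated tool point. I allowed for this with the calibrated touch.
- After that touch, the rod's head had moved about 5 mm in the side view. It leans slightly within the bore clearance but still stands.
- The rod's stand turned out orange rather than grey.

I moved nothing else on the bench, and the gripper was clear of everything at the end.

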